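Hang the test meter on its hook with the dial outward

TASK

Take the green hand-held test meter out of its charging dock and hang it by the loop at its top on the hook of the steel stand, with its dial facing outward, away from the stand's post. Leave it hanging freely and still; do not let it tip over on the way, and leave the other things on the bench where they are.

Things in the scene. Friction and masses are not known exactly. Their poses are not given: they have to be found in the camera images.
- meter_center (a point): Centre of the test meter: teal slab 30 mm thick (x), 50 wide (y), 138 tall with loop, 0.2 to 0.4 kg. Underside 69 mm below this point; solid body to 21 mm above it, then the loop. +z up to the loop, -x straight out of the dial. The 50 mm wide sides (+y, -y) are flush up to 50 mm above this point: grip across them, about 30 mm above it, so the hook can pass between the fingers.
- meter_dial (a point): Centre of the marked face: round white dial with red needle in a 44 mm grey bezel, 4 mm proud. It lies 17 mm below and 20 mm to -x of meter_center; same axes (-x points out of the dial). The opposite face is plain. Seen from above, the loop is white on the dial half, black on the back half. The meter also stands by itself on the flat bench, to be gripped anew.
- meter_loop (a point): Point under the peak of the loop's cross bar, where the hook carries the meter; 60 mm above meter_center, same axes. The rigid loop is 20 mm thick (x): two side posts 8 mm wide, 34 mm apart inside, and a roof-shaped bar 8 mm thick whose top is 9 mm above this point. The opening goes through along x, 39 mm high at the middle.
- dock: Charging dock, fixed, place and yaw vary: black plate 90 by 90 by 6 mm with a grey open pocket 46 (x) by 66 (y) mm outside, 36 mm tall, in which the meter stands upright with 3 mm play, its axes those of the dock. Pocket floor 6 mm above the bench. Origin on the bench at its centre. The meter pulls straight up.
- hook_seat (a point): Top of the round red hook bar (8 mm thick, level, 180 mm above the bench) at mid-stretch. Fixed stand, place and yaw vary. +x points outward along the bar to the upturned tip at x = +32 mm; the blue post (12 mm thick, as high as the bar) has its axis at x = -55 mm. z up. Steel base plate 130 by 100 mm, 12 mm thick, below.
- hook_tip (a point): Topmost point of the hook's upturned tip (8 mm thick), 32 mm outward of hook_seat and 12 mm higher; axes the same.
- cleaner: Bystander: yellow plastic bottle, 60 mm across, 160 mm tall; origin at its underside centre.
- driver: Bystander: screwdriver lying on the bench beyond the work, about 200 mm long; origin under its middle.
- pack: Bystander: grey battery pack 70 by 110 by 35 mm; origin at its underside centre.
- tester: Bystander: teal and grey bench instrument 130 by 200 mm, 70 mm tall; origin at its underside centre.
Mind the look-alikes: they are no part of the job. What is shaped like the part that bears hook_seat but brown, orange or yellow is not meant.

How it is judged:
By the outcome, as a careful person would: the job done as asked, in the order asked, and still so for the second after the job is handed in, with the robot touching nothing.
It also fails if it takes over 64 s, if anything falls off the work surface, if the arm or the gripper's body presses on something with over 40 N, if the wrist force passes 120 N, or if a joint passes its speed limit or range.

ROBOT

A 6-joint arm with a two-finger parallel gripper is mounted at the origin on the work surface. World frame = base frame: x ahead of the robot, y to its left, z up, the work surface at z = 0. Lengths are in m, angles in rad, forces in N, time in s.
With the tool pointing down it reaches from about 0.35 to 0.775 m from the base axis. Payload 5.5 kg.
Tool frame: the origin (TCP) lies midway between the tips of the shut fingers; the grasp point (between the pads) lies 19 mm behind it (env.tcp_to_grasp is the distance from the TCP to the grasp point, in m); z points along the fingers, y is the direction in which the jaws open and shut (so a half turn about z gives the same grasp; the last joint's range is limited). The gripper opens to 85 mm and grips with 20 to 120 N. Pads are 22 mm wide; open, the fingers measure 114 mm over their backs; the gripper's body (76 mm by 85 mm) begins 54 mm behind the grasp point. The pads swing forward as they close: fully open they stand 13 mm farther back than shut.
Start: joints at [-1.325, 0.313, 0.046, 1.304, 0, 1.431], TCP at [0.216, -0.533, 0.231] pointing down, gripper open.
Joint ranges: [-2.76, 2.76], [-0.86, 1.69], [-1.03, 1.26], [-2.2, 2.34], [-1.47, 1.5], [-3.14, 3.14]. Speed limits (rad/s): [2.57, 2.57, 3.14, 3.14, 3.14, 3.14].

INTERFACE

Orientations are given as a unit quaternion [w, x, y, z].
In Python, from workcell import get_state, viewer, hand_in, finder, env gives the robot as it stands.
- The arm moves only by the tool arm_command, never from a script. Its argument "motion" is a list of rows, each an object of numbers: "x", "y", "z": the shift along the tool's x, y, z in mm; "rx", "ry", "rz": the turn, a rotation vector about the tool's x, y, z in degrees; "hand": the closure, from -1 (fully open) to 1 (shut). A call has 1 to 10 rows; each row is the pose to reach, as a shift and turn from the pose commanded when the call began, along the tool's axes at that moment; what a row does not reach only later rows make up. A row lasts 1/8 s, in which the tool goes at most 62.5 mm and 10.7 degrees, less where a joint would pass 70% of its speed; a pose out of reach is approached as far as the arm can. A call with a gripper value outside its range is refused whole. The fingers move at their own pace and stop on an object; "force" is the grip in N (left out, the last holds). Time passes only in rows, so rows that repeat a pose let the fingers close. It gives the time, the measured TCP pose, the force and the opening at its end, in the units of the state.
- get_state(): the state, without advancing time (a new reading comes with each control period).
- viewer.read_camera(name): name is "scene" or "top" or "wrist"; returns a dict with "image" (420x560x3 uint8, red, green, blue), "z_map" (420x560 float32, m along the optical axis (not along the pixel's ray), 0 where there is no reading), "intrinsics" (3x3 intrinsics, pixels), "rvec" (rotation vector, rad) and "tvec" (3), from world to camera coordinates, as OpenCV has them. Camera axes: x right, y down, z forward; pixel columns grow to the right and rows downward; lengths in m; the calibration is good to about 2 mm. A picture is of the moment at which its call begins.
- hand_in(): hands the job in, once; it reports no verdict.
Trained networks look in a picture, given as the dict that the camera call returned (one of the last four; its "shot" number tells which), for a name from the list of things; names that differ only in an ending like _2 or _b are one class to them, and where a whole thing is asked for, a point or a joint stands for the part that bears it (a point fixed in the world has none). Each returns a list of dicts, best first, with "score" (0 to 1); they miss things now and then, are a little off and sometimes report something else, mostly with a low value. They report only what shows in the picture. A call takes as long as a camera call. They do not tell look-alikes from the thing itself.
- finder.find_in(picture, query): "at" ([column, row] in pixels, amid what is visible of it).
- finder.masks_of(picture, query): "region" (420x560 bool, what is visible of it) and "at" ([column, row] in pixels, amid what is visible of it).
The state is a dict: "clock": time; "joint_pos": joint angles; "qvel": joint speeds; "tau": joint torques, N m; "tcp_pos": TCP position; "orientation": TCP orientation; "wrist_force": force on the tool from outside, world axes, zero at the start; "ft_torque": the same for the moment, N m; "finger_gap": finger opening in m.
Only numpy, scipy, OpenCV 4.12 (cv2) and the standard library are available. Lean on these libraries where they do the work, as an engineer would, in place of code of your own. Each camera call takes 0.05 s, during which the arm holds its last target.

## Working session

There is one attempt and no reset: what is moved stays moved. The work goes in short steps, Python scripts to look and compute and a tool call to move; the robot and the scene stay as the last step left them, time stands still between calls to the robot, and variables do not carry over. Pictures are saved under pics/ and viewed, and the job is handed in when it is done.

Besides the shell and the picture viewer there is one more tool, called after "Emit:" as name(argument=value, ...), one argument or row to a line, values as JSON. arm_command: Moves the arm, as the interface text tells. Its arguments: {"type":"object","properties":{"motion":{"type":"array","items":{"type":"object","properties":{"x":{"type":"number"},"y":{"type":"number"},"z":{"type":"number"},"rx":{"type":"number"},"ry":{"type":"number"},"rz":{"type":"number"},"hand":{"type":"number"}}}},"force":{"type":"number"}},"required":["motion"]}

```bash
ls; mkdir -p pics; cat > h.py <<'E'
import numpy as np, cv2
from workcell import get_state, viewer, hand_in, finder, env
def cam(n):
    p=viewer.read_camera(n); return p
def save(img,name,crop=None,s=1):
    if crop: c0,r0,c1,r1=crop; img=img[r0:r1,c0:c1]
    img=cv2.resize(np.ascontiguousarray(img),None,fx=s,fy=s,interpolation=cv2.INTER_CUBIC)
    cv2.imwrite('pics/'+name,img[:,:,::-1])
def RT(p):
    return cv2.Rodrigues(np.array(p['rvec'],float))[0],np.array(p['tvec'],float).ravel()
def cloud(p):
    R,t=RT(p);K=np.array(p['intrinsics']);z=p['z_map'].astype(float)
    v,u=np.mgrid[:z.shape[0],:z.shape[1]]
    c=np.stack([(u-K[0,2])/K[0,0]*z,(v-K[1,2])/K[1,1]*z,z],-1)
    w=(c-t)@R; w[z<=0]=np.nan
    return w
def proj(p,X):
    R,t=RT(p);c=np.asarray(X)@R.T+t;K=np.array(p['intrinsics']);q=c@K.T
    return q[...,:2]/q[...,2:]
E
python3 - <<'E'
from h import *
print(get_state())
for n in ['scene','top','wrist']:
    p=cam(n); save(p['image'],n+'0.png'); 
    R,t=RT(p); print(n,-R.T@t,p['shot'])
    for q in ['meter_center','meter_dial','meter_loop','dock','hook_seat','hook_tip','cleaner','driver','pack','tester']:
        print(q,[(np.round(d['at']),round(d['score'],2)) for d in finder.find_in(p,q)][:4])
E
```

```text
pics
{'clock': 0.0, 'joint_pos': array([-1.32459150e+00,  3.13984877e-01,  4.49572466e-02,  1.30357738e+00,
       -2.55962201e-06,  1.43117920e+00]), 'qvel': array([-0.00051551, -0.00060688, -0.00110788, -0.00109492, -0.00012386,
       -0.00026848]), 'tau': array([ 6.92593658e-04, -4.80623174e+01,  2.98536390e+01,  1.91507471e-02,
       -9.65552954e-05, -2.07581434e-05]), 'tcp_pos': array([ 0.21623971, -0.5322377 ,  0.2304088 ]), 'orientation': array([-9.02989719e-04,  9.81449909e-01,  1.91716608e-01, -4.94510410e-05]), 'wrist_force': array([-0.01594598,  0.23244625, -0.71466672]), 'ft_torque': array([0.01597855, 0.00618949, 0.04083051]), 'finger_gap': 0.08494890144976758}
scene [1.27367505 0.04402868 1.08729786] 1
meter_center []
meter_dial [(array([327., 203.]), 0.78)]
meter_loop [(array([326., 200.]), 0.77)]
dock [(array([330., 198.]), 0.59), (array([328., 223.]), 0.57)]
hook_seat [(array([154., 174.]), 0.86), (array([125., 259.]), 0.83), (array([198., 218.]), 0.82), (array([218., 172.]), 0.75)]
hook_tip [(array([262., 289.]), 0.98), (array([217., 169.]), 0.92), (array([196., 2
[... 305 characters left out ...]
y([249., 234.]), 0.49)]
dock [(array([252., 242.]), 0.59), (array([247., 236.]), 0.16)]
hook_seat [(array([360., 228.]), 0.9), (array([404., 272.]), 0.9), (array([300., 170.]), 0.77), (array([404., 185.]), 0.75)]
hook_tip [(array([297., 170.]), 0.83), (array([403., 273.]), 0.77), (array([348., 279.]), 0.66), (array([405., 185.]), 0.62)]
cleaner [(array([427., 227.]), 0.8)]
driver [(array([251., 166.]), 0.78)]
pack [(array([351., 165.]), 0.62)]
tester [(array([146., 261.]), 0.76)]
wrist [ 0.28494206 -0.5061486   0.37416234] 3
meter_center []
meter_dial []
meter_loop []
dock []
hook_seat [(array([195.,  14.]), 0.83)]
hook_tip [(array([192.,  12.]), 0.66)]
cleaner []
driver []
pack []
tester []
```

View pics/scene0.png

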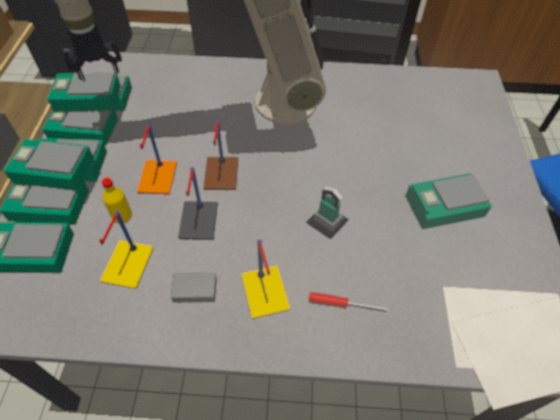

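View pics/top0.png

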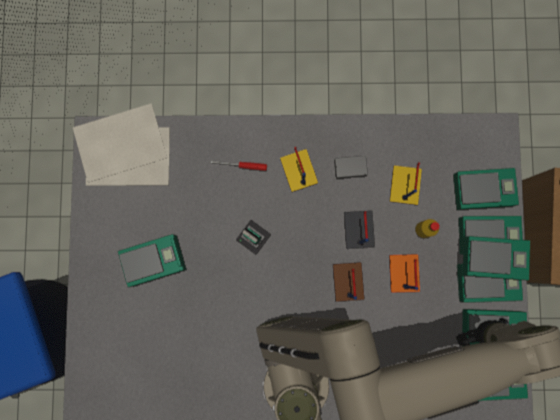

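```bash
python3 - <<'E'
from h import *
p=cam('scene'); save(p['image'],'scene_z.png',(80,120,300,320),3.4); np.save('scene.npy',p,allow_pickle=True)
p=cam('top'); save(p['image'],'top_z.png',(220,140,440,300),3.6); np.save('top.npy',p,allow_pickle=True)
E
```

```text
(no output)
```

View pics/scene_z.png

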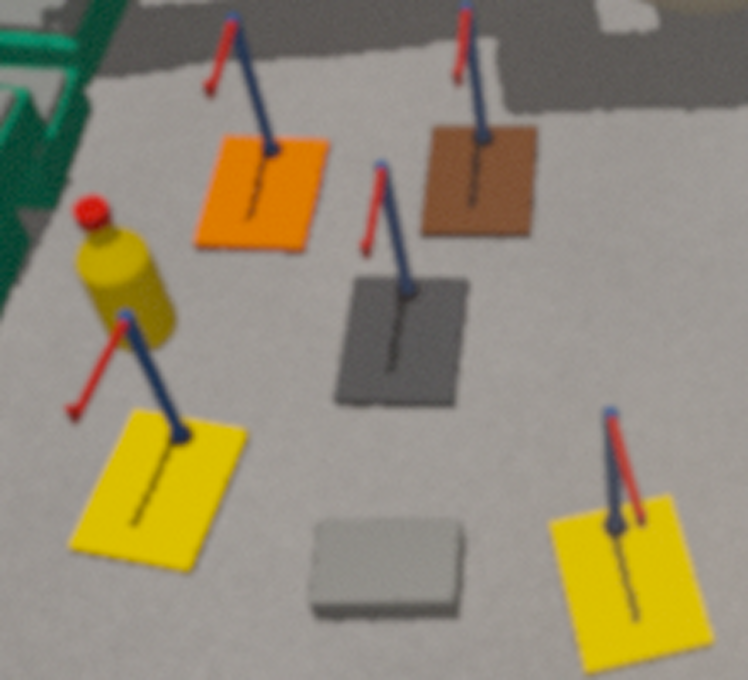

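View pics/top_z.png

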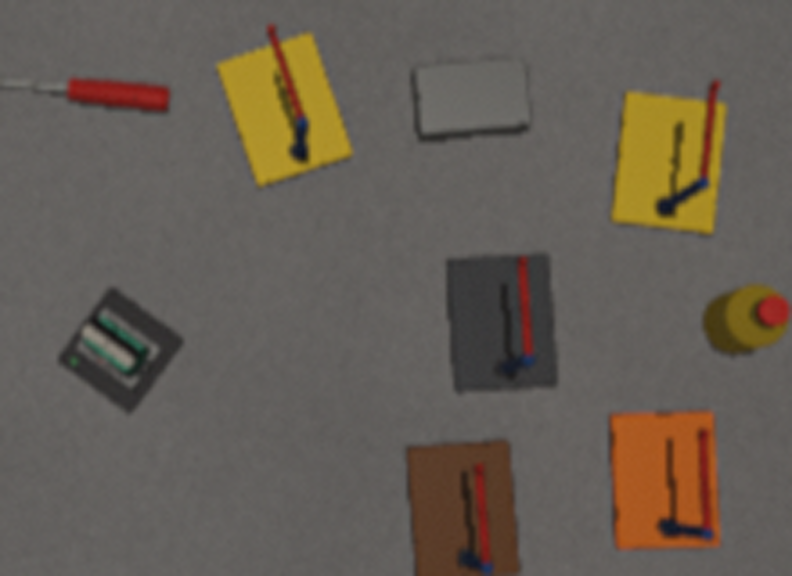

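```bash
python3 - <<'E'
from h import *
import warnings; warnings.filterwarnings('ignore')
for n in ['scene','top']:
    p=np.load(n+'.npy',allow_pickle=True).item(); w=cloud(p)
    hs=cv2.cvtColor(p['image'],cv2.COLOR_RGB2HSV)
    np.savez(n+'w.npz',w=w,hsv=hs)
    box=(280,130,235,165) 
    if n=='scene': r=slice(160,240);c=slice(175,220)
    else: r=slice(205,252);c=slice(340,378)
    W=w[r,c].reshape(-1,3);H=hs[r,c].reshape(-1,3).astype(int)
    red=((H[:,0]<8)|(H[:,0]>172))&(H[:,1]>140)&(H[:,2]>60)
    print(n,'red',red.sum()); print(np.round(W[red],3)[:40])
    blue=(H[:,0]>105)&(H[:,0]<130)&(H[:,1]>90)
    print('blue',blue.sum(),np.round(np.nanmedian(W[blue],0),3)); print(np.round(W[blue][::6],3)[:15])
E
```

```text
scene red 46
[[ 0.495 -0.223  0.181]
 [ 0.501 -0.224  0.184]
 [ 0.497 -0.222  0.179]
 [ 0.502 -0.224  0.181]
 [ 0.498 -0.223  0.177]
 [ 0.506 -0.223  0.182]
 [ 0.504 -0.221  0.18 ]
 [ 0.507 -0.223  0.179]
 [ 0.488 -0.227  0.156]
 [ 0.51  -0.225  0.179]
 [ 0.506 -0.224  0.174]
 [ 0.491 -0.227  0.157]
 [ 0.515 -0.224  0.18 ]
 [ 0.515 -0.222  0.18 ]
 [ 0.49  -0.228  0.151]
 [ 0.52  -0.223  0.182]
 [ 0.518 -0.221  0.18 ]
 [ 0.492 -0.228  0.149]
 [ 0.524 -0.222  0.183]
 [ 0.521 -0.221  0.179]
 [ 0.491 -0.228  0.144]
 [ 0.524 -0.223  0.179]
 [ 0.523 -0.221  0.177]
 [ 0.528 -0.222  0.18 ]
 [ 0.532 -0.224  0.18 ]
 [ 0.531 -0.222  0.179]
 [ 0.535 -0.223  0.18 ]
 [ 0.531 -0.222  0.176]
 [ 0.538 -0.223  0.18 ]
 [ 0.536 -0.221  0.178]
 [ 0.542 -0.222  0.181]
 [ 0.545 -0.222  0.18 ]
 [ 0.549 -0.221  0.181]
 [ 0.553 -0.222  0.182]
 [ 0.554 -0.219  0.183]
 [ 0.555 -0.222  0.18 ]
 [ 0.555 -0.22   0.18 ]
 [ 0.559 -0.221  0.181]
 [ 0.558 -0.219  0.18 ]
 [ 0.572 -0.22   0.193]]
blue 9 [ 0.49  -0.224  0.081]
[[ 0.491 -0.224  0.14 ]
 [ 0.489 -0.224  0.035]]
top red 66
[[ 0.574 -0.22   0.19 ]
 [ 0.574 -0.
[... 352 characters left out ...]
.557 -0.228  0.172]
 [ 0.554 -0.221  0.175]
 [ 0.553 -0.223  0.183]
 [ 0.553 -0.226  0.183]
 [ 0.55  -0.22   0.18 ]
 [ 0.55  -0.224  0.176]
 [ 0.549 -0.226  0.186]
 [ 0.547 -0.22   0.181]
 [ 0.547 -0.224  0.174]
 [ 0.547 -0.226  0.181]
 [ 0.543 -0.22   0.181]
 [ 0.544 -0.224  0.177]
 [ 0.544 -0.227  0.176]
 [ 0.54  -0.223  0.182]
 [ 0.54  -0.226  0.186]
 [ 0.537 -0.223  0.178]
 [ 0.537 -0.226  0.185]
 [ 0.534 -0.223  0.183]
 [ 0.534 -0.226  0.18 ]
 [ 0.531 -0.224  0.174]
 [ 0.53  -0.225  0.187]
 [ 0.528 -0.223  0.178]
 [ 0.528 -0.226  0.18 ]
 [ 0.525 -0.223  0.179]]
blue 19 [ 0.486 -0.222  0.164]
[[ 0.491 -0.222  0.156]
 [ 0.487 -0.223  0.174]
 [ 0.485 -0.222  0.136]
 [ 0.483 -0.221  0.115]]
```

```bash
cat >> h.py <<'E'
from scipy.spatial.transform import Rotation as Ro
def rel(pos,yaw_y):
    """target TCP pos, tool-down with tool y axis at world angle yaw_y -> shift mm, rotvec deg for move; relative to measured"""
    s=get_state(); q=s['orientation']; R=Ro.from_quat([q[1],q[2],q[3],q[0]])
    y=np.array([np.cos(yaw_y),np.sin(yaw_y),0]); z=np.array([0,0,-1.]); x=np.cross(y,z)
    Rt=Ro.from_matrix(np.stack([x,y,z],1))
    d=R.inv().apply(np.array(pos)-s['tcp_pos'])*1000
    return np.round(d,1),np.round((R.inv()*Rt).as_rotvec(degrees=True),2)
E
python3 - <<'E'
from h import *
import warnings; warnings.filterwarnings('ignore')
for n in ['scene','top']:
    p=np.load(n+'.npy',allow_pickle=True).item(); w=cloud(p)
    if n=='scene': r=slice(175,240);c=slice(300,355)
    else: r=slice(212,262);c=slice(228,280)
    W=w[r,c].reshape(-1,3)
    m=(W[:,2]>0.1); print(n,m.sum(),np.nanmean(W[m],0),np.nanmin(W[m],0),np.nanmax(W[m],0),
       'minAreaRect',cv2.minAreaRect((W[m][:,:2]*1000).astype(np.float32)))
    m=(W[:,2]>0.03)&(W[:,2]<.05); print('pocket',m.sum(),cv2.minAreaRect((W[m][:,:2]*1000).astype(np.float32)))
    m=(W[:,2]>0.003)&(W[:,2]<.012); print('plate',m.sum(),np.nanmedian(W[m],0),cv2.minAreaRect((W[m][:,:2]*1000).astype(np.float32)))
    if n=='scene': r=slice(160,240);c=slice(175,220)
    else: r=slice(205,252);c=slice(340,378)
    W=w[r,c].reshape(-1,3);m=(W[:,2]>.17)&(W[:,2]<.19)
    print('bar',m.sum(),cv2.fitLine((W[m][:,:2]*1000).astype(np.float32),cv2.DIST_HUBER,0,.01,.01).ravel(),W[m].min(0),W[m].max(0))
    m=(W[:,2]>.188);print('tip',W[m].mean(0))
    m=(W[:,2]>.008)&(W[:,2]<.016);print('base',cv2.minAreaRect((W[m][:,:2]*1000).astype(np.float32)))
    save(p['image'],n+'_m.png',(295,175,360,245) if n=='scene' else (225,210,280,265),8)
s=get_state();q=s['orientation'];R=Ro.from_quat([q[1],q[2],q[3],q[0]]).as_matrix();print(R.round(3))
E
```

```text
scene 221 [0.50997274 0.14634026 0.12858537] [0.48326895 0.11950172 0.10007151] [0.52979216 0.17149794 0.14690974] minAreaRect ((506.8793640136719, 144.36917114257812), (54.019691467285156, 24.09710121154785), 55.93514633178711)
pocket 184 ((506.59918212890625, 146.18182373046875), (67.54811096191406, 48.385555267333984), 54.06163787841797)
plate 811 [0.50697182 0.14187971 0.00483505] ((450.45001220703125, 151.8580780029297), (243.99163818359375, 168.46774291992188), 1.9755698442459106)
bar 96 [ 9.9856198e-01  5.3609889e-02  5.3004810e+02 -2.2300412e+02] [ 0.4821344  -0.22994721  0.17269267] [ 0.57769525 -0.21787408  0.18920417]
tip [ 0.57449581 -0.22161924  0.1917932 ]
base ((451.0762939453125, -243.25718688964844), (301.5580749511719, 138.89218139648438), 8.118953704833984)
top 107 [0.5074041  0.14490398 0.13408659] [0.48690096 0.1202468  0.10035554] [0.53001661 0.16973478 0.15381407] minAreaRect ((506.9201354980469, 146.03993225097656), (53.4759407043457, 27.3349609375), 58.89657211303711)
pocket 69 ((506.390869140625, 145.1024627685547), (63.183815002441406, 46.04066467285156), 54.369197845458984)
plate 785 [0.5077316  0.14563783 0.00588871] ((509.62615966796875, 144.6614990234375), (180.29481506347656, 172.41835021972656), 89.78923034667969)
bar 79 [ 9.9897635e-01  4.5235783e-02  5.2621515e+02 -2.2444342e+02] [ 0.48290965 -0.2319189   0.17083944] [ 0.57449462 -0.21950092  0.18961758]
tip [ 0.55945085 -0.22259374  0.19193411]
base ((538.7913208007812, -223.6072235107422), (128.63665771484375, 160.1541290283203), 87.95947265625)
[[ 0.926  0.376  0.   ]
 [ 0.376 -0.926 -0.   ]
 [-0.     0.    -1.   ]]
```

View pics/scene_m.png

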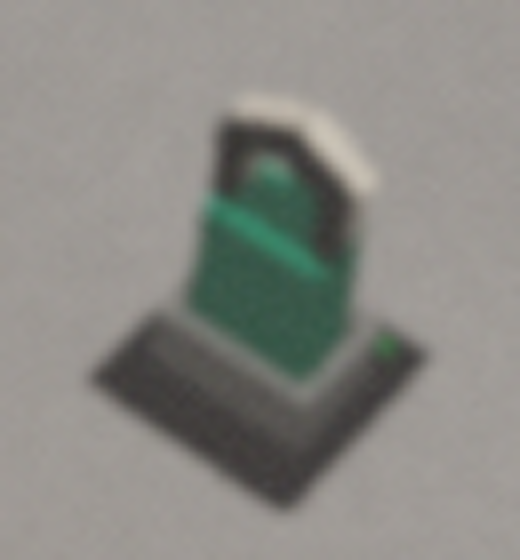

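View pics/top_m.png

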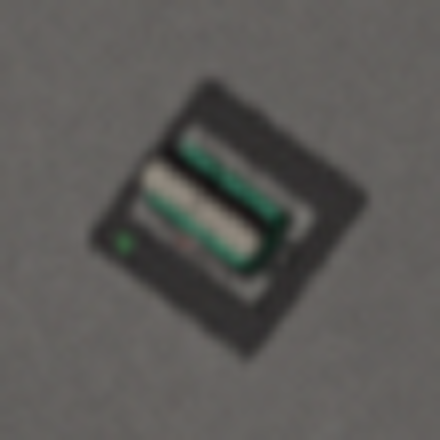

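```bash
python3 - <<'E'
from h import *
p=cam('wrist');R,t=RT(p);C=-R.T@t;s=get_state()
print(C-s['tcp_pos'],R[2])
# view point: aim camera at meter with camera ~0.3 m away, tool yaw 55deg, TCP above
q=s['orientation'];Rt=Ro.from_quat([q[1],q[2],q[3],q[0]])
print('cam in tool',Rt.inv().apply(C-s['tcp_pos']),'optical axis',Rt.inv().apply(R[2]))
print(rel([.507,.145,.30],np.radians(55)))
E
```

```text
[0.06857744 0.02661452 0.14285577] [-0.26621492 -0.10875319 -0.95775903]
cam in tool [ 0.07354912  0.00115173 -0.14285717] optical axis [-2.87552763e-01  5.54078030e-04  9.57764638e-01]
(array([ 524.3, -518.6,  -68.7]), array([  -0. ,    0. , -122.9]))
```

Emit:
arm_command(
  motion=[
    {"x": 30, "y": -20, "z": -50, "rz": -8, "hand": -1},
    {"x": 80, "y": -70, "z": -80, "rz": -18},
    {"x": 125, "y": -113, "z": -80, "rz": -28},
    {"x": 170, "y": -156, "z": -80, "rz": -38},
    {"x": 215, "y": -199, "z": -80, "rz": -48},
    {"x": 260, "y": -242, "z": -80, "rz": -58},
    {"x": 305, "y": -285, "z": -80, "rz": -68},
    {"x": 350, "y": -328, "z": -80, "rz": -78},
    {"x": 395, "y": -371, "z": -80, "rz": -88},
    {"x": 440, "y": -414, "z": -80, "rz": -98},
  ],
)

```text
invalid input at $.motion[0]: expected keys x, y, z, rx, ry, rz, hand
```

```bash
python3 - <<'E'
from h import *
print(get_state()['joint_pos'].round(3),get_state()['tcp_pos'])
print(rel([.507,.145,.30],np.radians(55)))
E
```

```text
[-1.325  0.313  0.046  1.304 -0.     1.431] [ 0.21636509 -0.53276392  0.23130104]
(array([ 524.3, -518.6,  -68.7]), array([  -0. ,    0. , -122.9]))
```

Emit:
arm_command(
  motion=[
    {"x": 30, "y": -20, "z": -50, "rx": 0, "ry": 0, "rz": -8, "hand": -1},
    {"x": 80, "y": -70, "z": -80, "rx": 0, "ry": 0, "rz": -18, "hand": -1},
    {"x": 125, "y": -113, "z": -80, "rx": 0, "ry": 0, "rz": -28, "hand": -1},
    {"x": 170, "y": -156, "z": -80, "rx": 0, "ry": 0, "rz": -38, "hand": -1},
    {"x": 215, "y": -199, "z": -80, "rx": 0, "ry": 0, "rz": -48, "hand": -1},
    {"x": 260, "y": -242, "z": -80, "rx": 0, "ry": 0, "rz": -58, "hand": -1},
    {"x": 305, "y": -285, "z": -80, "rx": 0, "ry": 0, "rz": -68, "hand": -1},
    {"x": 350, "y": -328, "z": -80, "rx": 0, "ry": 0, "rz": -78, "hand": -1},
    {"x": 395, "y": -371, "z": -80, "rx": 0, "ry": 0, "rz": -88, "hand": -1},
    {"x": 440, "y": -414, "z": -80, "rx": 0, "ry": 0, "rz": -98, "hand": -1},
  ],
)

```text
clock: 3.05
tcp_pos: [0.4642, 0.0081, 0.3116]
orientation: [0.001, 0.497, 0.868, 0.0]
wrist_force: [1.7, -0.8, -0.0]
finger_gap: 0.0855
```

```bash
python3 - <<'E'
from h import *
print(get_state()['joint_pos'].round(3),get_state()['tcp_pos'])
print(rel([.507,.145,.30],np.radians(55)))
E
```

```text
[-0.156  0.084 -0.045  1.441 -0.     0.884] [0.46423319 0.00807507 0.31164048]
(array([ 96.4, 106.2,  11.6]), array([  0.03,   0.07, -24.56]))
```

Emit:
arm_command(
  motion=[
    {"x": 48, "y": 53, "z": 5, "rx": 0, "ry": 0, "rz": -10, "hand": -1},
    {"x": 90, "y": 100, "z": 10, "rx": 0, "ry": 0, "rz": -20, "hand": -1},
    {"x": 96, "y": 106, "z": 11, "rx": 0, "ry": 0, "rz": -24.5, "hand": -1},
    {"x": 96, "y": 106, "z": 11, "rx": 0, "ry": 0, "rz": -24.5, "hand": -1},
    {"x": 96, "y": 106, "z": 11, "rx": 0, "ry": 0, "rz": -24.5, "hand": -1},
  ],
)

```text
clock: 3.68
tcp_pos: [0.507, 0.1417, 0.3004]
orientation: [0.0, 0.305, 0.952, -0.0]
wrist_force: [-0.6, -0.4, -0.4]
finger_gap: 0.0853
```

```bash
python3 - <<'E'
from h import *
import warnings; warnings.filterwarnings('ignore')
s=get_state();print(s['joint_pos'].round(3),s['tcp_pos'],np.abs(s['qvel']).max())
p=cam('wrist'); np.save('w1.npy',p,allow_pickle=True); save(p['image'],'w1.png')
for q in ['meter_center','meter_dial','meter_loop','dock']:
    print(q,[(np.round(d['at']),round(d['score'],2)) for d in finder.find_in(p,q)][:3])
W=cloud(p).reshape(-1,3)
sel=(np.hypot(W[:,0]-.507,W[:,1]-.145)<.09)
W=W[sel]
for a,b in [(.138,.149),(.1,.138),(.085,.1),(.03,.047),(.003,.012)]:
    m=(W[:,2]>a)&(W[:,2]<b); 
    if m.sum()>5: print(a,m.sum(),cv2.minAreaRect((W[m][:,:2]*1000).astype(np.float32)))
print('zmax',np.nanpercentile(W[:,2],[99,99.9]),rel([.507,.145,.30],np.radians(55)))
E
```

```text
[ 0.12   0.208  0.074  1.437 -0.     0.74 ] [0.50697114 0.14170544 0.30037112] 0.01762617513000809
meter_center [(array([286., 172.]), 0.95), (array([377., 310.]), 0.54)]
meter_dial [(array([286., 177.]), 0.61)]
meter_loop [(array([284., 178.]), 0.8)]
dock [(array([282., 143.]), 0.7)]
0.138 565 ((508.48358154296875, 145.85337829589844), (28.001558303833008, 20.290782928466797), 53.73624801635742)
0.1 847 ((509.39459228515625, 146.74346923828125), (53.63275909423828, 20.742443084716797), 53.815711975097656)
0.085 540 ((502.2127380371094, 151.82681274414062), (49.13664627075195, 12.77928352355957), 53.51333236694336)
0.03 439 ((502.31787109375, 151.95733642578125), (65.87124633789062, 30.991106033325195), 54.718017578125)
0.003 2058 ((501.5642395019531, 144.08743286132812), (135.1448211669922, 115.9366455078125), 29.002002716064453)
zmax [0.39392803 0.3956764 ] (array([2.3, 2.9, 0.6]), array([ 0.01,  0.03, -0.51]))
```

View pics/w1.png

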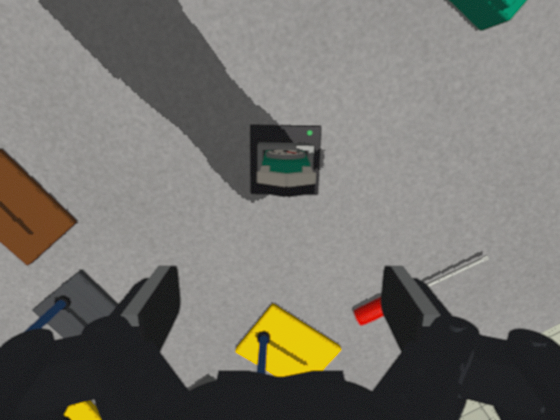

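```bash
python3 - <<'E'
from h import *
print(rel([.508,.1455,.083],np.radians(54)))
E
```

```text
(array([  1.9,   3.9, 217.6]), array([0.01, 0.03, 0.49]))
```

Emit:
arm_command(
  motion=[
    {"x": 2, "y": 4, "z": 40, "rx": 0, "ry": 0, "rz": 0.5, "hand": -1},
    {"x": 2, "y": 4, "z": 80, "rx": 0, "ry": 0, "rz": 0.5, "hand": -1},
    {"x": 2, "y": 4, "z": 120, "rx": 0, "ry": 0, "rz": 0.5, "hand": -1},
    {"x": 2, "y": 4, "z": 155, "rx": 0, "ry": 0, "rz": 0.5, "hand": -1},
    {"x": 2, "y": 4, "z": 185, "rx": 0, "ry": 0, "rz": 0.5, "hand": -1},
    {"x": 2, "y": 4, "z": 205, "rx": 0, "ry": 0, "rz": 0.5, "hand": -1},
    {"x": 2, "y": 4, "z": 217, "rx": 0, "ry": 0, "rz": 0.5, "hand": -1},
    {"x": 2, "y": 4, "z": 217, "rx": 0, "ry": 0, "rz": 0.5, "hand": -1},
    {"x": 2, "y": 4, "z": 217, "rx": 0, "ry": 0, "rz": 0.5, "hand": -1},
  ],
)

```text
clock: 5.05
tcp_pos: [0.5086, 0.1466, 0.0842]
orientation: [0.001, 0.308, 0.951, 0.0]
wrist_force: [0.1, 0.3, -0.2]
finger_gap: 0.0856
```

```bash
python3 - <<'E'
from h import *
s=get_state();print(s['tcp_pos'],s['wrist_force'])
print(rel([.508,.1455,.083],np.radians(54)))
p=cam('wrist'); save(p['image'],'w2.png')
E
```

```text
[0.50863067 0.14663687 0.08421024] [ 0.12765459  0.27745849 -0.21875884]
(array([-0.2, -1.3,  1.2]), array([0.06, 0.07, 0.09]))
```

View pics/w2.png

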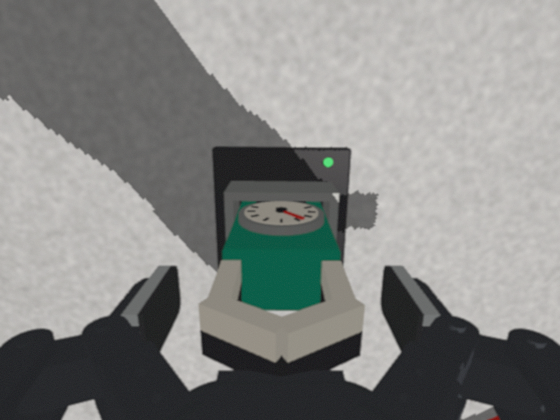

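The view shows the meter centred between the fingers: loop at (281,330), dial at (281,213) facing the camera (tool +x). Next I close the fingers.

Emit:
arm_command(
  motion=[
    {"x": 0, "y": 0, "z": 0, "rx": 0, "ry": 0, "rz": 0, "hand": 1},
    {"x": 0, "y": 0, "z": 0, "rx": 0, "ry": 0, "rz": 0, "hand": 1},
    {"x": 0, "y": 0, "z": 0, "rx": 0, "ry": 0, "rz": 0, "hand": 1},
    {"x": 0, "y": 0, "z": 0, "rx": 0, "ry": 0, "rz": 0, "hand": 1},
    {"x": 0, "y": 0, "z": 0, "rx": 0, "ry": 0, "rz": 0, "hand": 1},
    {"x": 0, "y": 0, "z": 0, "rx": 0, "ry": 0, "rz": 0, "hand": 1},
  ],
  force=50,
)

```text
clock: 5.85
tcp_pos: [0.5085, 0.1469, 0.0839]
orientation: [0.001, 0.308, 0.951, 0.0]
wrist_force: [-0.4, 1.2, 5.6]
finger_gap: 0.0495
```

```bash
python3 - <<'E'
from h import *
s=get_state();print(s['tcp_pos'],s['wrist_force'],s['finger_gap'])
p=cam('wrist'); save(p['image'],'w3.png')
E
```

```text
[0.50851816 0.14690948 0.08390699] [-0.35535214  1.18907402  5.6134313 ] 0.04953809016474937
```

View pics/w3.png

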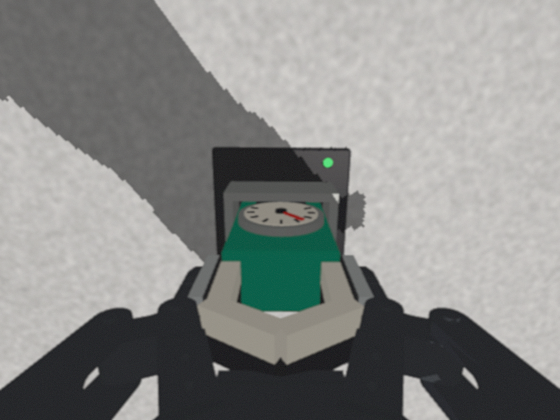

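Emit:
arm_command(
  motion=[
    {"x": 0, "y": 0, "z": -8, "rx": 0, "ry": 0, "rz": 0, "hand": 1},
    {"x": 0, "y": 0, "z": -20, "rx": 0, "ry": 0, "rz": 0, "hand": 1},
    {"x": 0, "y": 0, "z": -40, "rx": 0, "ry": 0, "rz": 0, "hand": 1},
    {"x": 0, "y": 0, "z": -70, "rx": 0, "ry": 0, "rz": 0, "hand": 1},
    {"x": 0, "y": 0, "z": -105, "rx": 0, "ry": 0, "rz": 0, "hand": 1},
    {"x": 0, "y": 0, "z": -140, "rx": 0, "ry": 0, "rz": 0, "hand": 1},
    {"x": 0, "y": 0, "z": -175, "rx": 0, "ry": 0, "rz": 0, "hand": 1},
    {"x": 0, "y": 0, "z": -205, "rx": 0, "ry": 0, "rz": 0, "hand": 1},
    {"x": 0, "y": 0, "z": -225, "rx": 0, "ry": 0, "rz": 0, "hand": 1},
    {"x": 0, "y": 0, "z": -225, "rx": 0, "ry": 0, "rz": 0, "hand": 1},
  ],
)

```text
clock: 7.15
tcp_pos: [0.5084, 0.1467, 0.3099]
orientation: [0.001, 0.308, 0.951, 0.001]
wrist_force: [0.1, 0.2, -4.8]
finger_gap: 0.0496
```

```bash
python3 - <<'E'
from h import *
s=get_state();print(s['tcp_pos'],s['wrist_force'],s['finger_gap'],s['joint_pos'].round(2))
p=cam('wrist'); save(p['image'],'w4.png')
print(rel([.64,-.217,.31],np.radians(-87)))
W=cloud(p)
q=s['orientation'];R=Ro.from_quat([q[1],q[2],q[3],q[0]])
T=R.inv().apply(W.reshape(-1,3)-s['tcp_pos'])*1000
m=(abs(T[:,1])<18)&(T[:,2]<-20)&(T[:,2]>-62)&(abs(T[:,0])<25)
for a,b in [(-62,-50),(-50,-40)]:
    k=m&(T[:,2]>a)&(T[:,2]<b); print(a,k.sum(),T[k].min(0) if k.sum() else 0,T[k].max(0) if k.sum() else 0)
k=(abs(T[:,1])<15)&(T[:,2]>-8)&(T[:,2]<10)&(abs(T[:,0])<30);print('body face x',k.sum(),np.median(T[k],0))
k=(abs(T[:,1])<10)&(T[:,2]>15)&(T[:,2]<35)&(abs(T[:,0])<35);print('dial x',k.sum(),np.median(T[k],0))
E
```

```text
[0.5083933  0.14674973 0.30994401] [ 0.11734976  0.2023472  -4.82158833] 0.04957381465976432 [ 0.13  0.21  0.1   1.46 -0.    0.76]
(array([-320.3, -217.2,   -1.4]), array([ 5.000e-02, -1.000e-02,  1.411e+02]))
-62 6319 [-11.0348653  -17.98548758 -61.12676361] [ 10.37955374  17.9943452  -50.01200616]
-50 814 [-12.05502829 -17.98496068 -49.99764985] [ 10.18871504  17.94691227 -40.21826533]
body face x 1545 [14.48797623 -0.07325271  3.83828383]
dial x 453 [18.81275801 -0.0422059  23.36712999]
```

View pics/w4.png

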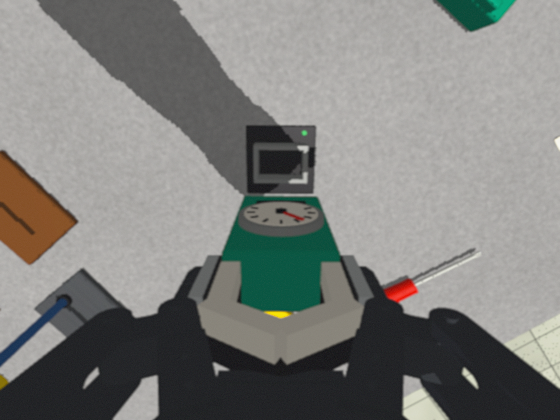

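Emit:
arm_command(
  motion=[
    {"x": -20, "y": -14, "z": -4, "rx": 0, "ry": 0, "rz": 9, "hand": 1},
    {"x": -45, "y": -30, "z": -4, "rx": 0, "ry": 0, "rz": 19, "hand": 1},
    {"x": -70, "y": -47, "z": -4, "rx": 0, "ry": 0, "rz": 29, "hand": 1},
    {"x": -95, "y": -64, "z": -4, "rx": 0, "ry": 0, "rz": 39, "hand": 1},
    {"x": -120, "y": -81, "z": -4, "rx": 0, "ry": 0, "rz": 49, "hand": 1},
    {"x": -145, "y": -98, "z": -4, "rx": 0, "ry": 0, "rz": 59, "hand": 1},
    {"x": -170, "y": -115, "z": -4, "rx": 0, "ry": 0, "rz": 69, "hand": 1},
    {"x": -195, "y": -132, "z": -4, "rx": 0, "ry": 0, "rz": 79, "hand": 1},
    {"x": -220, "y": -149, "z": -4, "rx": 0, "ry": 0, "rz": 88, "hand": 1},
    {"x": -235, "y": -160, "z": -4, "rx": 0, "ry": 0, "rz": 94, "hand": 1},
  ],
)

```text
clock: 8.45
tcp_pos: [0.6041, -0.122, 0.31]
orientation: [-0.001, 0.907, 0.421, -0.001]
wrist_force: [0.7, 0.3, -4.4]
finger_gap: 0.0491
```

```bash
python3 - <<'E'
from h import *
import warnings; warnings.filterwarnings('ignore')
s=get_state();print(s['tcp_pos'],s['wrist_force'],s['finger_gap'],s['joint_pos'].round(2))
print(rel([.64,-.2165,.31],np.radians(-87.3)))
for n in ['scene','top']:
    p=np.load(n+'.npy',allow_pickle=True).item(); W=cloud(p).reshape(-1,3);H=cv2.cvtColor(p['image'],cv2.COLOR_RGB2HSV).reshape(-1,3).astype(int)
    red=((H[:,0]<8)|(H[:,0]>172))&(H[:,1]>140)&(H[:,2]>60)&(W[:,2]>.17)&(W[:,2]<.2)
    k=red&(abs(W[:,0]-.53)<.05)&(abs(W[:,1]+.222)<.03)
    print(n,'bar',k.sum(),np.polyfit(W[k][:,0]-.541,W[k][:,1],1),'xmax',W[k][:,0].max(), 'medz',np.median(W[k][:,2]))
    o=red&~k&(W[:,0]<.9)
    lab=[(round(a,3),round(b,3)) for a,b in W[o][::12,:2]]
    print(lab)
    B=(W[:,2]>.05)&(W[:,2]<.3)&(W[:,0]>.5)&(W[:,0]<.8)&(W[:,1]>-.36)&(W[:,1]<.05)&~k
    print('near obst', np.round(W[B][::25],2)[:14])
E
```

```text
[ 0.60407093 -0.12196887  0.30999575] [ 0.66647685  0.26961673 -4.37769518] 0.04911655774012311 [-0.33  0.4   0.36  1.54 -0.    1.94]
(array([-49. ,  88.4,  -0.2]), array([-0.13,  0.16, 47.12]))
scene bar 41 [ 0.04692741 -0.22144404] xmax 0.5776952542419129 medz 0.18029271835881971
[(np.float64(0.312), np.float64(-0.186)), (np.float64(0.339), np.float64(-0.374)), (np.float64(0.347), np.float64(-0.375)), (np.float64(0.366), np.float64(-0.378)), (np.float64(0.359), np.float64(-0.182)), (np.float64(0.383), np.float64(-0.374)), (np.float64(0.395), np.float64(-0.375)), (np.float64(0.652), np.float64(-0.383)), (np.float64(0.661), np.float64(-0.384)), (np.float64(0.681), np.float64(-0.387)), (np.float64(0.69), np.float64(-0.389)), (np.float64(0.713), np.float64(-0.39)), (np.float64(0.724), np.float64(-0.391)), (np.float64(0.719), np.float64(-0.024)), (np.float64(0.73), np.float64(-0.018)), (np.float64(0.747), np.float64(-0.015)), (np.float64(0.761), np.float64(-0.007))]
near obst [[ 0.5  -0.23  0.18]
 [ 0.56 -0.22  0.18]
 [ 0.7  -0.03  0.18]
 [ 0.7  -0.03  0.16]
 [ 0.71 -0.03  0.15]
 [ 0.7 
[... 274 characters left out ...]
at64(-0.012)), (np.float64(0.727), np.float64(-0.394)), (np.float64(0.712), np.float64(-0.024)), (np.float64(0.685), np.float64(-0.39)), (np.float64(0.423), np.float64(-0.376)), (np.float64(0.407), np.float64(-0.38)), (np.float64(0.394), np.float64(-0.377)), (np.float64(0.386), np.float64(-0.18)), (np.float64(0.379), np.float64(-0.379)), (np.float64(0.37), np.float64(-0.182)), (np.float64(0.363), np.float64(-0.376)), (np.float64(0.354), np.float64(-0.185)), (np.float64(0.345), np.float64(-0.185)), (np.float64(0.339), np.float64(-0.188)), (np.float64(0.327), np.float64(-0.188))]
near obst [[ 0.79  0.    0.19]
 [ 0.75 -0.01  0.18]
 [ 0.73 -0.02  0.17]
 [ 0.7  -0.03  0.19]
 [ 0.58 -0.22  0.2 ]]
```

```bash
python3 - <<'E'
from h import *
print(rel([.632,-.2178,.31],np.radians(-87)))
E
```

```text
(array([-55.2,  83.2,  -0.2]), array([-0.13,  0.16, 46.82]))
```

Emit:
arm_command(
  motion=[
    {"x": -14, "y": 20, "z": 0, "rx": 0, "ry": 0, "rz": 9, "hand": 1},
    {"x": -28, "y": 42, "z": 0, "rx": 0, "ry": 0, "rz": 19, "hand": 1},
    {"x": -40, "y": 60, "z": 0, "rx": 0, "ry": 0, "rz": 29, "hand": 1},
    {"x": -50, "y": 75, "z": 0, "rx": 0, "ry": 0, "rz": 38, "hand": 1},
    {"x": -55, "y": 83, "z": 0, "rx": 0, "ry": 0, "rz": 45, "hand": 1},
    {"x": -55, "y": 83, "z": 0, "rx": 0, "ry": 0, "rz": 47, "hand": 1},
    {"x": -55, "y": 83, "z": 0, "rx": 0, "ry": 0, "rz": 47, "hand": 1},
    {"x": -55, "y": 83, "z": 0, "rx": 0, "ry": 0, "rz": 47, "hand": 1},
  ],
)

```text
clock: 9.45
tcp_pos: [0.6326, -0.2154, 0.3122]
orientation: [-0.0, 1.0, 0.028, -0.0]
wrist_force: [-0.0, 0.6, -3.9]
finger_gap: 0.0496
```

```bash
python3 - <<'E'
from h import *
s=get_state();print(s['tcp_pos'],s['wrist_force'],s['joint_pos'].round(2))
print(rel([.632,-.2178,.152],np.radians(-87)))
for n in ['scene','wrist']:
    p=cam(n); save(p['image'],n+'5.png',(100,80,300,280) if n=='scene' else None,3 if n=='scene' else 1)
E
```

```text
[ 0.63263637 -0.21543759  0.31215566] [-0.04586453  0.59309644 -3.93809619] [-0.45  0.52  0.55  1.6   0.    2.64]
(array([ -0.7,   2.4, 160.2]), array([-0.02,  0.02,  0.21]))
```

View pics/scene5.png

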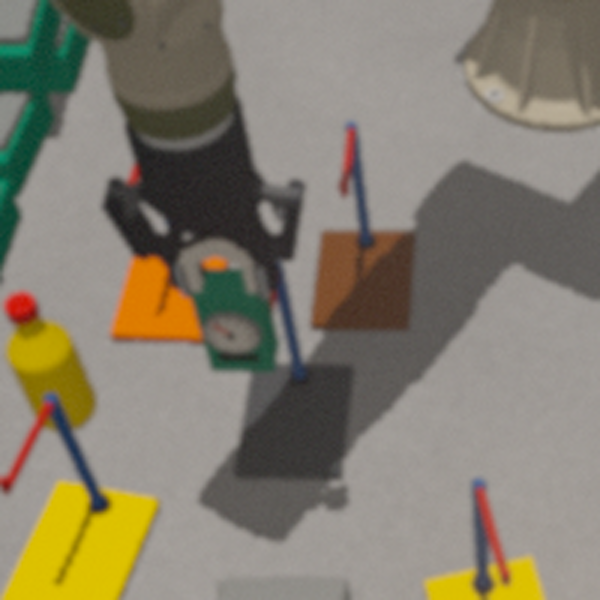

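View pics/wrist5.png

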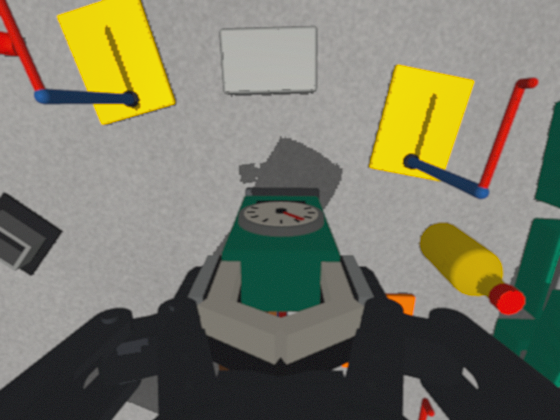

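The scene view shows the meter held beyond the steel stand's hook, dial facing outward (about (232,330) in the crop). In the wrist view the hook's red shows through the loop at (281,313). I'll descend to insertion height.

Emit:
arm_command(
  motion=[
    {"x": 0, "y": 2, "z": 25, "rx": 0, "ry": 0, "rz": 0.2, "hand": 1},
    {"x": 0, "y": 2, "z": 60, "rx": 0, "ry": 0, "rz": 0.2, "hand": 1},
    {"x": 0, "y": 2, "z": 95, "rx": 0, "ry": 0, "rz": 0.2, "hand": 1},
    {"x": 0, "y": 2, "z": 125, "rx": 0, "ry": 0, "rz": 0.2, "hand": 1},
    {"x": 0, "y": 2, "z": 148, "rx": 0, "ry": 0, "rz": 0.2, "hand": 1},
    {"x": 0, "y": 2, "z": 160, "rx": 0, "ry": 0, "rz": 0.2, "hand": 1},
    {"x": 0, "y": 2, "z": 160, "rx": 0, "ry": 0, "rz": 0.2, "hand": 1},
    {"x": 0, "y": 2, "z": 160, "rx": 0, "ry": 0, "rz": 0.2, "hand": 1},
  ],
)

```text
clock: 10.55
tcp_pos: [0.6336, -0.2184, 0.1537]
orientation: [0.001, 1.0, 0.025, 0.001]
wrist_force: [0.8, -0.4, -3.4]
finger_gap: 0.0495
```

```bash
python3 - <<'E'
from h import *
s=get_state();print(s['tcp_pos'],s['wrist_force'],s['joint_pos'].round(2))
print(rel([.632,-.2178,.152],np.radians(-87)),'seat',rel([.544,-.2225,.152],np.radians(-87)))
for n in ['scene','wrist']:
    p=cam(n); save(p['image'],n+'6.png',(130,130,250,230) if n=='scene' else (160,200,400,380),5 if n=='scene' else 3)
    if n=='wrist':
        W=cloud(p);H=cv2.cvtColor(p['image'],cv2.COLOR_RGB2HSV).astype(int)
        red=((H[...,0]<8)|(H[...,0]>172))&(H[...,1]>140)&(H[...,2]>50)
        red[:, :200]=0; red[:,360:]=0
        print(red.sum(), np.round(W[red][::8],3)[:25])
E
```

```text
[ 0.63362845 -0.21837152  0.15365581] [ 0.83174308 -0.43485347 -3.40002071] [-0.45  0.53  0.18  1.22 -0.    2.64]
(array([-1.6, -0.7,  1.7]), array([ 0.06, -0.1 , -0.08])) seat (array([-89.7,  -0.4,   1.5]), array([ 0.06, -0.1 , -0.08]))
49 [[ 0.656 -0.22   0.131]
 [ 0.655 -0.221  0.133]
 [ 0.655 -0.224  0.134]
 [ 0.655 -0.225  0.137]
 [ 0.656 -0.227  0.139]
 [ 0.655 -0.229  0.14 ]
 [ 0.655 -0.229  0.141]]
```

View pics/scene6.png

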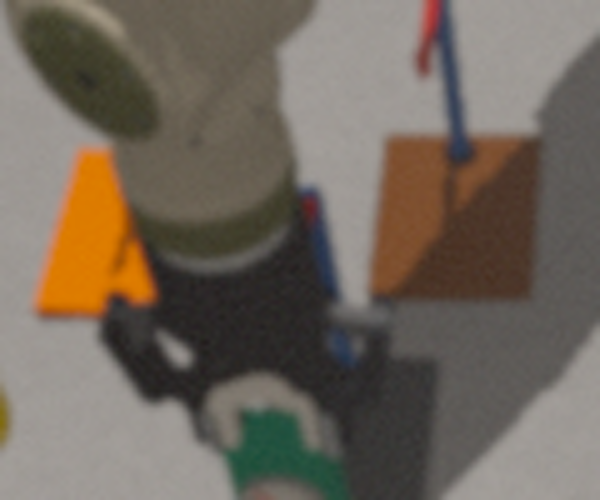

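View pics/wrist6.png

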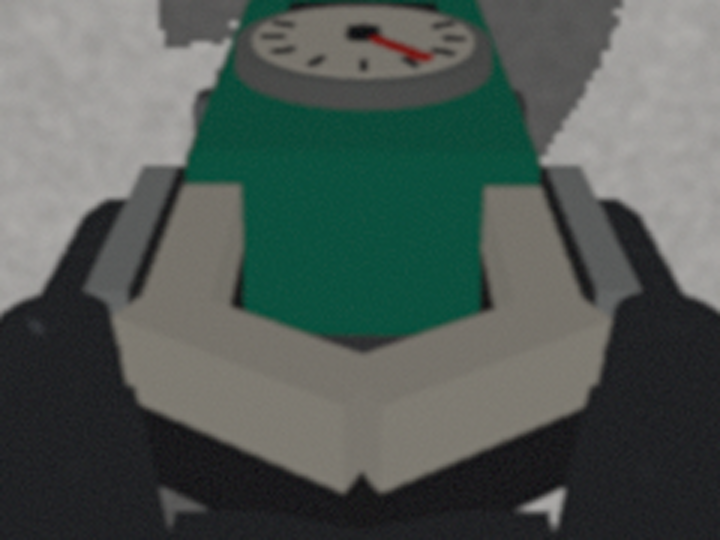

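Emit:
arm_command(
  motion=[
    {"x": -5, "y": 0, "z": 2, "rx": 0, "ry": 0, "rz": 0, "hand": 1},
    {"x": -15, "y": 0, "z": 2, "rx": 0, "ry": 0, "rz": 0, "hand": 1},
    {"x": -25, "y": 0, "z": 2, "rx": 0, "ry": 0, "rz": 0, "hand": 1},
    {"x": -35, "y": 0, "z": 2, "rx": 0, "ry": 0, "rz": 0, "hand": 1},
    {"x": -43, "y": 0, "z": 2, "rx": 0, "ry": 0, "rz": 0, "hand": 1},
    {"x": -50, "y": 0, "z": 2, "rx": 0, "ry": 0, "rz": 0, "hand": 1},
    {"x": -55, "y": 0, "z": 2, "rx": 0, "ry": 0, "rz": 0, "hand": 1},
    {"x": -60, "y": 0, "z": 2, "rx": 0, "ry": 0, "rz": 0, "hand": 1},
    {"x": -60, "y": 0, "z": 2, "rx": 0, "ry": 0, "rz": 0, "hand": 1},
  ],
)

```text
clock: 11.78
tcp_pos: [0.5727, -0.2212, 0.1503]
orientation: [-0.0, 1.0, 0.025, -0.0]
wrist_force: [0.3, 0.1, -2.4]
finger_gap: 0.0497
```

```bash
python3 - <<'E'
from h import *
s=get_state();print(s['tcp_pos'],s['wrist_force'],s['ft_torque'],s['joint_pos'].round(2))
print(rel([.544,-.2225,.1515],np.radians(-87)))
for n in ['scene','wrist']:
    p=cam(n); save(p['image'],n+'7.png',(130,130,250,230) if n=='scene' else (160,200,400,380),5 if n=='scene' else 3)
E
```

```text
[ 0.57271932 -0.2211912   0.15033613] [ 0.28858662  0.12192663 -2.39921732] [0.00934357 0.01728649 0.02139252] [-0.5   0.42  0.    1.15 -0.    2.59]
(array([-28.7,  -0.1,  -1.2]), array([-0.  ,  0.  , -0.11]))
```

View pics/scene7.png

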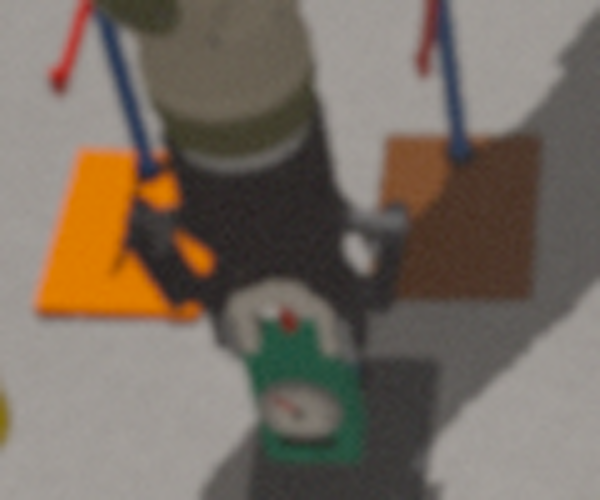

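View pics/wrist7.png

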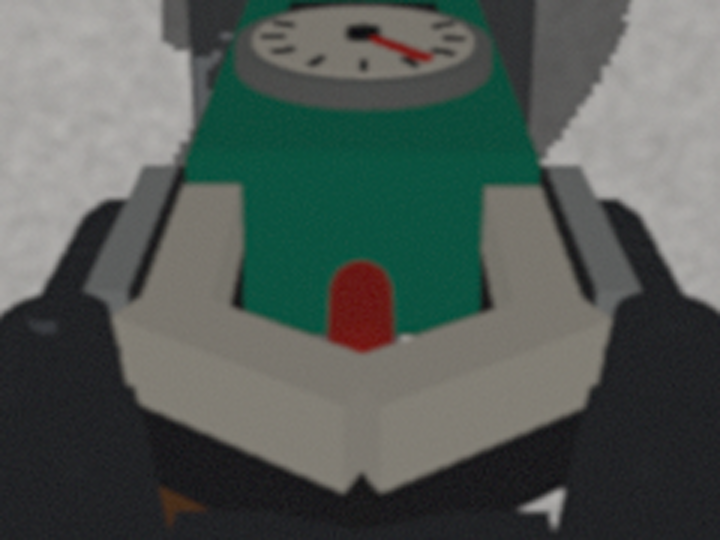

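The red hook tip shows centred in the loop (crop 361,300) with almost no contact force. I'll slide on to mid-stretch, then lower.

Emit:
arm_command(
  motion=[
    {"x": -8, "y": 0, "z": -1, "rx": 0, "ry": 0, "rz": 0, "hand": 1},
    {"x": -16, "y": 0, "z": -1, "rx": 0, "ry": 0, "rz": 0, "hand": 1},
    {"x": -23, "y": 0, "z": -1, "rx": 0, "ry": 0, "rz": 0, "hand": 1},
    {"x": -29, "y": 0, "z": -1, "rx": 0, "ry": 0, "rz": 0, "hand": 1},
    {"x": -29, "y": 0, "z": 5, "rx": 0, "ry": 0, "rz": 0, "hand": 1},
    {"x": -29, "y": 0, "z": 10, "rx": 0, "ry": 0, "rz": 0, "hand": 1},
    {"x": -29, "y": 0, "z": 14, "rx": 0, "ry": 0, "rz": 0, "hand": 1},
    {"x": -29, "y": 0, "z": 17, "rx": 0, "ry": 0, "rz": 0, "hand": 1},
    {"x": -29, "y": 0, "z": 17, "rx": 0, "ry": 0, "rz": 0, "hand": 1},
  ],
)

```text
clock: 13.0
tcp_pos: [0.5439, -0.2225, 0.1329]
orientation: [-0.0, 1.0, 0.025, -0.0]
wrist_force: [0.3, 0.2, -4.0]
finger_gap: 0.0496
```

```bash
python3 - <<'E'
from h import *
s=get_state();print(s['tcp_pos'],s['wrist_force'],s['ft_torque'])
p=cam('wrist'); save(p['image'],'wrist8.png',(160,200,400,380),3)
E
```

```text
[ 0.54394725 -0.22249542  0.13288293] [ 0.25780739  0.16520636 -3.95902605] [ 0.0730988  -0.00824244 -0.01305732]
```

View pics/wrist8.png

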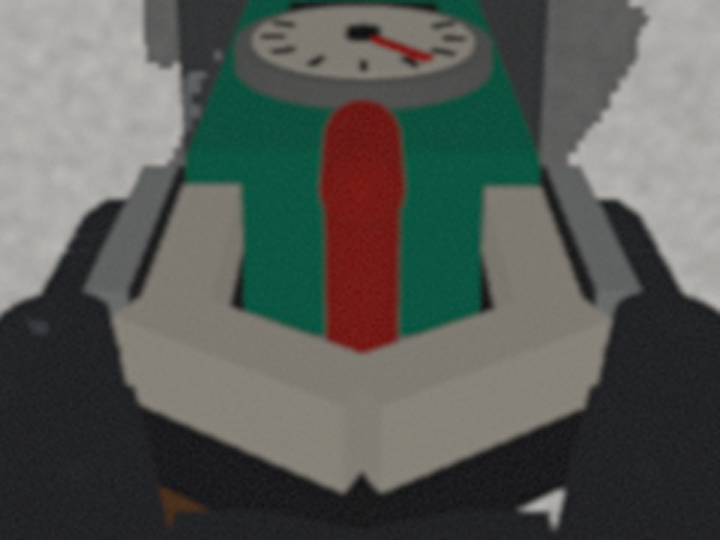

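Emit:
arm_command(
  motion=[
    {"x": 0, "y": 0, "z": 1, "rx": 0, "ry": 0, "rz": 0, "hand": 1},
    {"x": 0, "y": 0, "z": 2, "rx": 0, "ry": 0, "rz": 0, "hand": 1},
    {"x": 0, "y": 0, "z": 3, "rx": 0, "ry": 0, "rz": 0, "hand": 1},
    {"x": 0, "y": 0, "z": 3.5, "rx": 0, "ry": 0, "rz": 0, "hand": 1},
    {"x": 0, "y": 0, "z": 3.5, "rx": 0, "ry": 0, "rz": 0, "hand": 1},
  ],
)

```text
clock: 13.68
tcp_pos: [0.544, -0.2226, 0.1297]
orientation: [0.0, 1.0, 0.025, -0.0]
wrist_force: [-0.1, 0.2, -3.3]
finger_gap: 0.0495
```

Emit:
arm_command(
  motion=[
    {"x": 0, "y": 0, "z": 0.5, "rx": 0, "ry": 0, "rz": 0, "hand": 1},
    {"x": 0, "y": 0, "z": 1, "rx": 0, "ry": 0, "rz": 0, "hand": 1},
    {"x": 0, "y": 0, "z": 1, "rx": 0, "ry": 0, "rz": 0, "hand": 1},
  ],
)

```text
clock: 14.05
tcp_pos: [0.5442, -0.2227, 0.1294]
orientation: [0.0, 1.0, 0.025, 0.0]
wrist_force: [-1.9, 0.6, 2.2]
finger_gap: 0.0494
```

Emit:
arm_command(
  motion=[
    {"x": 0, "y": 0, "z": 0, "rx": 0, "ry": 0, "rz": 0, "hand": 1},
    {"x": 0, "y": 0, "z": 0, "rx": 0, "ry": 0, "rz": 0, "hand": 1},
    {"x": 0, "y": 0, "z": 0, "rx": 0, "ry": 0, "rz": 0, "hand": -0.2},
    {"x": 0, "y": 0, "z": 0, "rx": 0, "ry": 0, "rz": 0, "hand": -0.25},
    {"x": 0, "y": 0, "z": 0, "rx": 0, "ry": 0, "rz": 0, "hand": -0.3},
    {"x": 0, "y": 0, "z": 0, "rx": 0, "ry": 0, "rz": 0, "hand": -0.35},
    {"x": 0, "y": 0, "z": 0, "rx": 0, "ry": 0, "rz": 0, "hand": -0.4},
    {"x": 0, "y": 0, "z": 0, "rx": 0, "ry": 0, "rz": 0, "hand": -0.5},
  ],
  force=20,
)

```text
clock: 15.05
tcp_pos: [0.5441, -0.2226, 0.1288]
orientation: [0.0, 1.0, 0.025, 0.0]
wrist_force: [-1.2, -0.0, 0.1]
finger_gap: 0.0642
```

```bash
python3 - <<'E'
from h import *
s=get_state();print(s['tcp_pos'],s['wrist_force'],s['finger_gap'])
p=cam('wrist'); save(p['image'],'wrist9.png')
p=cam('scene'); save(p['image'],'scene9.png',(130,130,250,230),5)
E
```

```text
[ 0.54405594 -0.22264797  0.12877412] [-1.19819443 -0.04950229  0.12418321] 0.06416702360823473
```

View pics/wrist9.png

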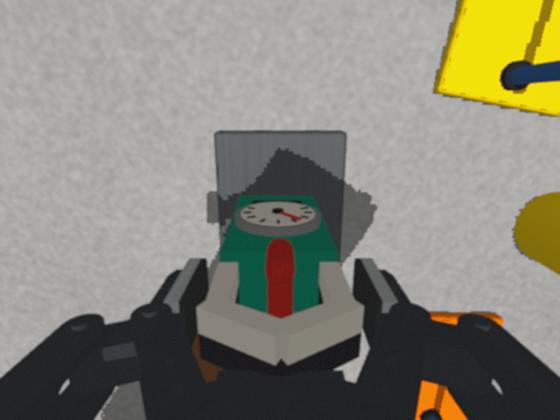

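View pics/scene9.png

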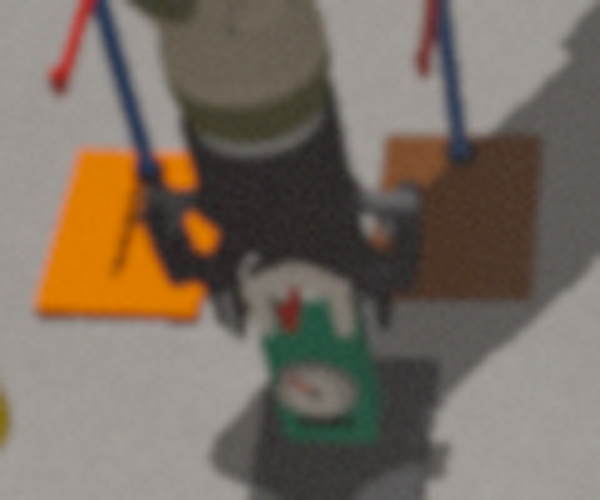

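The meter hangs on the red bar at wrist (281,270) with both fingers clear of its sides. I'll open fully, then rise straight up.

Emit:
arm_command(
  motion=[
    {"x": 0, "y": 0, "z": 0, "rx": 0, "ry": 0, "rz": 0, "hand": -0.8},
    {"x": 0, "y": 0, "z": 0, "rx": 0, "ry": 0, "rz": 0, "hand": -1},
    {"x": 0, "y": 0, "z": 0, "rx": 0, "ry": 0, "rz": 0, "hand": -1},
    {"x": 0, "y": 0, "z": -10, "rx": 0, "ry": 0, "rz": 0, "hand": -1},
    {"x": 0, "y": 0, "z": -30, "rx": 0, "ry": 0, "rz": 0, "hand": -1},
    {"x": 0, "y": 0, "z": -60, "rx": 0, "ry": 0, "rz": 0, "hand": -1},
    {"x": 0, "y": 0, "z": -100, "rx": 0, "ry": 0, "rz": 0, "hand": -1},
    {"x": 0, "y": 0, "z": -140, "rx": 0, "ry": 0, "rz": 0, "hand": -1},
    {"x": 0, "y": 0, "z": -170, "rx": 0, "ry": 0, "rz": 0, "hand": -1},
    {"x": 0, "y": 0, "z": -170, "rx": 0, "ry": 0, "rz": 0, "hand": -1},
  ],
)

```text
clock: 16.4
tcp_pos: [0.5452, -0.2233, 0.3025]
orientation: [0.002, 1.0, 0.025, 0.003]
wrist_force: [0.7, -0.8, -0.5]
finger_gap: 0.0856
```

```bash
python3 - <<'E'
from h import *
s=get_state();print(s['tcp_pos'],s['wrist_force'],s['finger_gap'])
for i in range(2):
  p=cam('wrist'); save(p['image'],f'wrist1{i}.png')
  W=cloud(p);m=(np.hypot(W[...,0]-.545,W[...,1]+.222)<.05)&(W[...,2]>.05)&(W[...,2]<.2)
  print(np.nanmean(W[m],0),m.sum())
p=cam('scene'); save(p['image'],'scene10.png',(130,130,250,230),5)
E
```

```text
[ 0.54522579 -0.22328961  0.30245973] [ 0.70546164 -0.78247468 -0.46306415] 0.08561228775074933
[ 0.54862675 -0.22309688  0.16501853] 3618
[ 0.54831248 -0.22310032  0.16495843] 3728
```

View pics/wrist10.png

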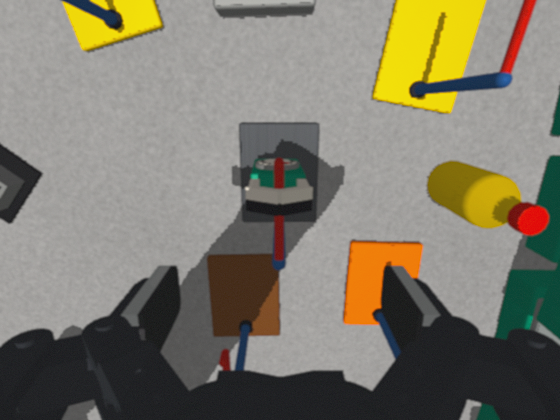

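View pics/scene10.png

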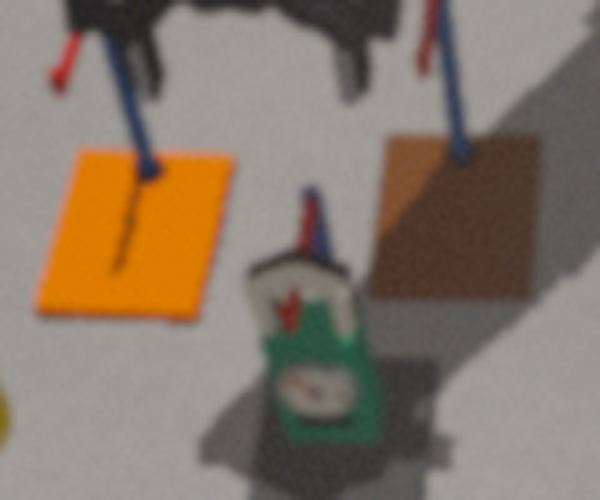

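The meter hangs on the steel stand's hook at wrist (279,185), dial outward, and the gripper is clear. I'll wait a second, then check that it is still.

Emit:
arm_command(
  motion=[
    {"x": 0, "y": 0, "z": -10, "rx": 0, "ry": 0, "rz": 0, "hand": -1},
    {"x": 0, "y": 0, "z": -20, "rx": 0, "ry": 0, "rz": 0, "hand": -1},
    {"x": 0, "y": 0, "z": -20, "rx": 0, "ry": 0, "rz": 0, "hand": -1},
    {"x": 0, "y": 0, "z": -20, "rx": 0, "ry": 0, "rz": 0, "hand": -1},
    {"x": 0, "y": 0, "z": -20, "rx": 0, "ry": 0, "rz": 0, "hand": -1},
    {"x": 0, "y": 0, "z": -20, "rx": 0, "ry": 0, "rz": 0, "hand": -1},
    {"x": 0, "y": 0, "z": -20, "rx": 0, "ry": 0, "rz": 0, "hand": -1},
    {"x": 0, "y": 0, "z": -20, "rx": 0, "ry": 0, "rz": 0, "hand": -1},
  ],
)

```text
clock: 17.55
tcp_pos: [0.544, -0.2226, 0.3187]
orientation: [0.0, 1.0, 0.025, -0.0]
wrist_force: [0.0, 0.4, 0.3]
finger_gap: 0.0855
```

```bash
python3 - <<'E'
from h import *
ims=[]
for i in range(6):
  p=cam('wrist'); ims.append(p['image'][110:240,210:350].astype(int))
  W=cloud(p);m=(np.hypot(W[...,0]-.545,W[...,1]+.222)<.05)&(W[...,2]>.05)&(W[...,2]<.22)
  w=W[m];lo=w[(w[:,2]<.13)];print(np.round(w.mean(0),4),np.round(lo.mean(0),4),abs(ims[-1]-ims[0]).mean().round(2))
k=(W[...,2]>.183)&(W[...,2]<.195)&(abs(W[...,0]-.545)<.02)&(abs(W[...,1]+.222)<.03)
print('loop top',W[k].mean(0),W[k].min(0),W[k].max(0))
p=cam('top');save(p['image'],'top11.png')
print(get_state()['clock'])
E
```

```text
[ 0.5483 -0.223   0.1658] [ 0.5626 -0.2202  0.1125] 0.0
[ 0.5483 -0.223   0.1659] [ 0.5626 -0.22    0.1126] 1.25
[ 0.5484 -0.223   0.1658] [ 0.5626 -0.2201  0.1125] 1.28
[ 0.5483 -0.223   0.1659] [ 0.5626 -0.2202  0.1125] 1.32
[ 0.5483 -0.223   0.1659] [ 0.5626 -0.22    0.1124] 1.33
[ 0.5483 -0.223   0.1658] [ 0.5626 -0.2201  0.1125] 1.33
loop top [ 0.5457142  -0.22368861  0.18621691] [ 0.53479077 -0.23731024  0.1830238 ] [ 0.55567771 -0.20835748  0.19000867]
17.9
```

View pics/top11.png

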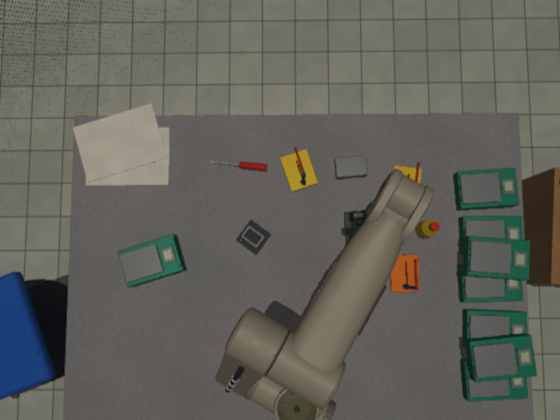

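Over six frames the meter stays put and only image noise changes. The top view shows an empty dock at (253,237) and the bystanders unmoved.

```bash
python3 -c "
from h import *
print(hand_in())"
```

```text
the job is handed in; nothing more can be done
None
```

The green meter now hangs by its loop on the steel stand's hook, dial facing outward, and the job was handed in at about 18 s of the 64 s allowed. I lifted it straight out of the dock, turned it so the dial faces away from the post, passed the hook tip through the loop, lowered it onto the bar, let go and rose clear.

- **Right stand:** of the five stands, I used the dark steel one. The brown, orange and two yellow ones are look-alikes.
- **Hanging and still:** six wrist-camera frames spanning about 0.3 s showed the meter's position constant to about 0.1 mm. The loop top measured about 189 to 190 mm high, which matches the loop resting on the 180 mm bar.
- **Forces:** the wrist forces I read at the end of each move stayed below 6 N, and the gripper was touching nothing when I handed in.
- **Other things on the bench:** in the last top view the visible ones look unmoved. The arm hid part of the bench there, including the brown stand, but the other views showed nothing disturbed.

No check failed. The first move call was refused because each row needs all seven values, and nothing moved. The camera views differed by about 2 mm on the hook's position, well within the loop's play.

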